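# Lay the picture tiles in the game tray's corner and close it with the slat

## Task

First clear the remote control off the wooden game tray and lay it flat in the dark dish. Then take the picture tiles one by one from the cork pad, where most are stacked, and lay all of them picture up on the tray in one closed row from its railed corner: every tile's short edge flush against the long far rail, the first tile also flush against the short rail, and each next one pushed up square against its neighbour. When the row is tight, move the blue slat from its rest into the slot along the tray's near edge, fully home, tab up, and leave the other things on the table where they are.

Things in the scene. Friction and masses are not known exactly. Their poses are not given: they have to be found in the camera images.
- tray: Oak game tray, fixed, 130 (its x) by 327 mm (y), deck top at z = 20 mm. Origin at table height; x points away from the robot, y to its left. Long far rail: inner face x = +70 mm. Short right rail: inner face y = -150 mm, from x = -48 to +70 mm. Rails are dark, 12 mm wide, 10 mm above the deck. Deck open to +y, ends at y = +165 mm. Closed row: tile centres at x = +30, y = -120, -60, 0, +60 mm.
- tray_corner (a point): Corner on the deck surface where the inner faces of the two rails meet: x = +70, y = -150, z = 20 mm in the tray's frame.
- tray_slot (a point): Centre of the floor of the slot that runs along y near the tray's near edge: x = -23.5, y = -30, z = 6 mm in the tray's frame. The slot is 12 mm wide (18 mm at its mouth, by 3 mm chamfers), 168 mm long, 14 mm deep. The lip beyond it is level with the deck and ends at x = -48 mm.
- tile1: Loose white wooden tile with a yellow sun over a blue bar on its upper face: 80 (its x) by 60 (y) by 12 mm (z), 45 g. Origin at the centre of its underside, z out of the picture side. Starts picture up on the pad (bottom of the stack). Any tile may take any place in the row, either way round.
- tile2: Loose white wooden tile with a green round tree on its upper face: 80 (its x) by 60 (y) by 12 mm (z), 45 g. Origin at the centre of its underside, z out of the picture side. Starts picture up on the pad (second in the stack). Any tile may take any place in the row, either way round.
- tile3: Loose white wooden tile with a red house with a grey roof on its upper face: 80 (its x) by 60 (y) by 12 mm (z), 45 g. Origin at the centre of its underside, z out of the picture side. Starts picture up on the pad (third, on top of the stack, or absent: None). Any tile may take any place in the row, either way round.
- tile4: Loose white wooden tile with an orange fish on its upper face: 80 (its x) by 60 (y) by 12 mm (z), 45 g. Origin at the centre of its underside, z out of the picture side. Starts picture up on the pad (by itself beside the stack, or absent: None). Any tile may take any place in the row, either way round.
- pad: Cork pad under the tiles, fixed, 120 (x) by 190 (y) by 6 mm; the stack stands 50 mm to the right (-y) of its centre, a single tile may lie 50 mm to the left. Origin at the centre of its underside.
- slat: Loose blue flat slat, 8 mm thick (its x), 160 mm long (y), 34 mm high, with a tab in the middle of its upper edge, 50 mm long, 8 mm thick, rising to 64 mm above the bottom edge (grip it there, across x); 80 g. Origin at the centre of its bottom edge, z up to the tab. Starts upright in its rest; in the tray either side may face the robot.
- rest: Dark wooden rest for the slat, fixed, 52 mm (its x) by 190 mm (y), top at z = 24 mm, with a slot along y through its middle, 12 mm wide (18 mm at the mouth), 168 mm long, floor at z = 6 mm. Origin at the centre of its underside.
- remote: Loose black TV remote control with grey buttons, 46 mm (its x) by 150 mm (y) by 18 mm (z), 120 g. Origin at the centre of its underside. It starts lying on the tray's deck.
- dish: Dark shallow rectangular dish for the remote, fixed, 100 mm (its x) by 200 mm (y); inside 88 x 188 mm, floor 4 mm and rim 13 mm above the table. Origin at the centre of its underside. The remote lies in it lengthwise, along y. The pad and the dish may change sides, so may the rest and the book.
- book: Green book, 110 x 170 x 20 mm, loose, a bystander: leave it where it is. Origin at the centre of its underside.
- mug: White mug, 80 mm across, 90 mm high, loose, a bystander: leave it where it is. Origin at the centre of its underside.
- pawn: Red wooden pawn, 28 mm across, 50 mm high, loose, absent in some starts (None), a bystander: leave it where it is. Origin at the centre of its underside.
- phone: Black smartphone, 75 x 150 x 9 mm, lying flat, loose, a bystander: leave it where it is. Origin at the centre of its underside.
- case: Blue spectacle case, 60 x 155 x 35 mm, loose, a bystander: leave it where it is. Origin at the centre of its underside.
- candle: Amber candle jar, 70 mm across, 75 mm high, loose, a bystander: leave it where it is. Origin at the centre of its underside.

How it is judged (in metres and radians):
On the way, in this order (a step that is already met when the one before it is completed fails the run):
1. the remote lies flat in the dish (x of remote in the frame of dish between -0.024 and 0.024 m and y of remote in the frame of dish between -0.024 and 0.024 m and z of remote in the frame of dish between 0.001 and 0.008 m), for 0.2 s.
2. all tiles lie in one closed row, flush in the corner (x of tile1 in the frame of tray between 0.0265 and 0.032 m and z of tile1 in the frame of tray between 0.018 and 0.0225 m and angle between each of tile1, tile2, tile3, tile4's own z axis and vertical below 0.06 rad and angle between the y axis of each of tile1, tile2, tile3, tile4 and the y axis of tray, either way round below 0.05 rad and (y of tile1 in the frame of tray between -0.122 and -0.117 m or y of tile1 in the frame of tray between -0.062 and -0.055 m or y of tile1 in the frame of tray between -0.002 and 0.007 m or y of tile1 in the frame of tray between 0.058 and 0.069 m) and x of tile2 in the frame of tray between 0.0265 and 0.032 m and z of tile2 in the frame of tray between 0.018 and 0.0225 m and (y of tile2 in the frame of tray between -0.122 and -0.117 m or y of tile2 in the frame of tray between -0.062 and -0.055 m or y of tile2 in the frame of tray between -0.002 and 0.007 m or y of tile2 in the frame of tray between 0.058 and 0.069 m) and x of tile3 in the frame of tray between 0.0265 and 0.032 m and z of tile3 in the frame of tray between 0.018 and 0.0225 m and (y of tile3 in the frame of tray between -0.122 and -0.117 m or y of tile3 in the frame of tray between -0.062 and -0.055 m or y of tile3 in the frame of tray between -0.002 and 0.007 m or y of tile3 in the frame of tray between 0.058 and 0.069 m) and x of tile4 in the frame of tray between 0.0265 and 0.032 m and z of tile4 in the frame of tray between 0.018 and 0.0225 m and (y of tile4 in the frame of tray between -0.122 and -0.117 m or y of tile4 in the frame of tray between -0.062 and -0.055 m or y of tile4 in the frame of tray between -0.002 and 0.007 m or y of tile4 in the frame of tray between 0.058 and 0.069 m) and (((y of tile1 in the frame of tray below -0.09 m or y of tile1 in the frame of tray above -0.03 m) and (y of tile2 in the frame of tray below -0.09 m or y of tile2 in the frame of tray above -0.03 m) and (y of tile3 in the frame of tray below -0.09 m or y of tile3 in the frame of tray above -0.03 m) and (y of tile4 in the frame of tray below -0.09 m or y of tile4 in the frame of tray above -0.03 m)) or y of tile1 in the frame of tray between -0.122 and -0.117 m or y of tile2 in the frame of tray between -0.122 and -0.117 m or y of tile3 in the frame of tray between -0.122 and -0.117 m or y of tile4 in the frame of tray between -0.122 and -0.117 m) and (((y of tile1 in the frame of tray below -0.03 m or y of tile1 in the frame of tray above 0.03 m) and (y of tile2 in the frame of tray below -0.03 m or y of tile2 in the frame of tray above 0.03 m) and (y of tile3 in the frame of tray below -0.03 m or y of tile3 in the frame of tray above 0.03 m) and (y of tile4 in the frame of tray below -0.03 m or y of tile4 in the frame of tray above 0.03 m)) or y of tile1 in the frame of tray between -0.062 and -0.055 m or y of tile2 in the frame of tray between -0.062 and -0.055 m or y of tile3 in the frame of tray between -0.062 and -0.055 m or y of tile4 in the frame of tray between -0.062 and -0.055 m) and (((y of tile1 in the frame of tray below 0.03 m or y of tile1 in the frame of tray above 0.09 m) and (y of tile2 in the frame of tray below 0.03 m or y of tile2 in the frame of tray above 0.09 m) and (y of tile3 in the frame of tray below 0.03 m or y of tile3 in the frame of tray above 0.09 m) and (y of tile4 in the frame of tray below 0.03 m or y of tile4 in the frame of tray above 0.09 m)) or y of tile1 in the frame of tray between -0.002 and 0.007 m or y of tile2 in the frame of tray between -0.002 and 0.007 m or y of tile3 in the frame of tray between -0.002 and 0.007 m or y of tile4 in the frame of tray between -0.002 and 0.007 m)), for 0.2 s.
3. the slat is fully home in the tray's slot (x of slat in the frame of tray between -0.0285 and -0.0185 m and y of slat in the frame of tray between -0.037 and -0.023 m and z of slat in the frame of tray between 0.003 and 0.0085 m and angle between the y axis of slat and the y axis of tray, either way round below 0.06 rad and angle between slat's own z axis and vertical below 0.3 rad), for 0.2 s.
At the end, for the whole second after the job is handed in: Remote flat in the dish; tiles picture up on the deck in one row from the short rail, within 3.5 mm of the far rail and 0.05 rad of square, first gap up to 3 mm and 2 mm more per further tile; slat tab up, within 2.5 mm of the slot floor; all at rest (all of step 1 and all of step 2 and all of step 3 and linear speed of each of remote, slat, tile1, tile2, tile3, tile4 below 0.02 m/s); the robot touches nothing.
It fails at once if a bystander is shifted by more than 30 mm (distance of any of book, mug, pawn, phone, case, candle from where it was at the start of the episode above 0.03 m).
Of tile3, tile4, pawn only 1 to 3 are there at a start; the rules pass over those that are not, and their reading is None.
At some moment in a run one of remote, tile1, tile2, tile3, tile4 may be knocked a few centimetres aside while the robot is not near it.
It also fails if it takes over 210 s, if anything falls off the work surface, if the arm or the gripper's body presses on something with over 40 N, if the wrist force passes 120 N, or if a joint passes its speed limit or range.

## Robot

A 6-joint arm with a two-finger parallel gripper is mounted at the origin on the work surface. World frame = base frame: x ahead of the robot, y to its left, z up, the work surface at z = 0. Lengths are in mm, angles in rad, forces in N, time in s.
With the tool pointing down it reaches from about 250 to 850 mm from the base axis. Payload 12.5 kg.
Tool frame: the origin (TCP) lies midway between the tips of the shut fingers; the grasp point (between the pads) lies 19 mm behind it; z points along the fingers, y is the line along which they close (so a half turn about z gives the same grasp; the last joint's range is limited). The gripper opens to 93 mm and grips with 3 to 60 N. Pads are 15 mm wide; open, the fingers measure 128 mm over their backs; the gripper's body (75 mm by 188 mm) begins 65 mm behind the grasp point.
Start: joints at [-1.264, 0.351, 1.652, -0, 1.139, -0.085], TCP at [210.036, -508.3, 218.633] pointing down, gripper open.
Joint ranges: [-2.75, 2.75], [-0.79, 2.1], [0.01, 2.65], [-1.57, 4.71], [0.07, 3.14], [-2.87, 2.87]. Speed limits (rad/s): [2.22, 2.22, 2.79, 3.14, 3.14, 3.14].

## Interface

Orientations are given as a rotation vector (axis times angle).
In Python, from workcell import env gives the robot as it stands. The module is installed in compiled form; this text tells all that it offers. Calls block until the motion is done:
- env.move_ptp(position, orientation): joint-space move of the TCP to a pose.
- env.line_to(position, vel=150, attitude=None, guard=None): straight line of the TCP; attitude=None keeps the orientation; vel is the mean speed in mm/s. With guard (N) it stops when the force on the tool has changed by that much, and returns True; else False.
- env.movej(angles): joint-space move.
- env.set_gripper(opening, squeeze=None): opening from 0.0 (shut) to 1.0 (fully open); squeeze is the grip in N (None keeps the last); returns when the fingers have stopped.
- env.sleep(seconds).
- env.solve_ik(position, orientation): joint angles nearest the present ones, or None.
- env.get_obs(): the state.
- env.camera(name): name is "scene" or "side" or "wrist"; returns a dict with "image" (420x560x3 uint8, red, green, blue), "camera_matrix" (3x3 intrinsics, pixels), "origin" and "orientation" of the camera in the world. Camera axes: x right, y up, looking along -z (the intrinsics and any distortion apply to the point x, -y, -z); pixel columns grow to the right and rows downward; lengths in mm; the calibration is good to about 2 mm. A picture is of the moment at which its call begins. There is no depth.
A pose or a line that the arm cannot do raises env.Unreachable and nothing moves.
- env.finish_job(): hands the job in; it is judged then, once.
The state is a dict: "time_s": time; "qpos": joint angles; "qd": joint speeds; "joint_torque": joint torques, N m; "ee_pos": TCP position; "eef_rot": TCP orientation; "force": force on the tool from outside, world axes, zero at the start; "ft_torque": the same for the moment, N m; "opening": opening from 0.0 (shut) to 1.0 (fully open); "grip_force": force on a finger pad.
Only numpy, scipy, OpenCV 4.12 (cv2) and the standard library are available. Lean on these libraries where they do the work, as an engineer would, in place of code of your own. Each camera call takes 0.05 s, during which the arm holds its last target. There are 200 camera calls.

## Working session

There is one attempt and no reset: what is moved stays moved. The work goes in short steps, each a Python script; the robot and the scene stay as the last script left them, time stands still between calls to the robot, and variables do not carry over. Pictures are saved under pics/ and viewed, at most 14 in all, crops included, and the job is handed in when it is done.

```bash
mkdir -p pics
cat > h.py <<'E'
import numpy as np, cv2
from workcell import env
from scipy.spatial.transform import Rotation as R
def shot(name,fn=None):
    c=env.camera(name)
    if fn: cv2.imwrite(f'pics/{fn}.png',c['image'][:,:,::-1])
    return c
def camR(c):
    o=np.array(c['orientation'],float)
    return o if o.shape==(3,3) else R.from_rotvec(o).as_matrix()
def ray(c,px):
    K=np.array(c['camera_matrix']);px=np.atleast_2d(np.array(px,float))
    d=np.c_[px,np.ones(len(px))]@np.linalg.inv(K).T
    d=d*[1,-1,-1]
    return np.array(c['origin'],float),d@camR(c).T
def plane(c,px,z):
    o,d=ray(c,px); return o+d*((z-o[2])/d[:,2])[:,None]
def proj(c,P):
    p=(np.atleast_2d(P)-np.array(c['origin']))@camR(c)*[1,-1,-1]
    q=p@np.array(c['camera_matrix']).T; return q[:,:2]/q[:,2:]
def tri(c1,p1,c2,p2):
    A=np.zeros((3,3));b=np.zeros(3)
    for c,p in((c1,p1),(c2,p2)):
        o,d=ray(c,p);d=d[0]/np.linalg.norm(d[0]);M=np.eye(3)-np.outer(d,d);A+=M;b+=M@o
    return np.linalg.solve(A,b)
E
python3 - <<'E'
from h import *
for n in('scene','side','wrist'):
    c=shot(n,n+'0'); print(n,{k:(np.round(v,3).tolist()) for k,v in c.items() if k!='image'},c.keys())
o=env.get_obs();print(o)
E
```

```text
scene {'camera_matrix': [[484.657, 0.0, 279.128], [0.0, 484.657, 214.019], [0.0, 0.0, 1.0]], 'origin': [1234.075, 752.608, 1025.05], 'orientation': [0.358, 0.964, 2.265]} dict_keys(['image', 'camera_matrix', 'origin', 'orientation'])
side {'camera_matrix': [[517.522, 0.0, 284.2], [0.0, 517.522, 212.905], [0.0, 0.0, 1.0]], 'origin': [-77.526, 826.498, 731.514], 'orientation': [0.433, -1.235, -2.224]} dict_keys(['image', 'camera_matrix', 'origin', 'orientation'])
wrist {'camera_matrix': [[296.959, 0.0, 278.127], [0.0, 296.959, 207.37], [0.0, 0.0, 1.0]], 'origin': [282.005, -478.396, 383.597], 'orientation': [-0.248, 0.167, -1.171]} dict_keys(['image', 'camera_matrix', 'origin', 'orientation'])
{'time_s': 0.15, 'qpos': array([-1.26360952e+00,  3.51100006e-01,  1.65225426e+00,  4.06873809e-06,
        1.13910931e+00, -8.45885942e-02]), 'qd': array([ 0.0002996 , -0.00100468, -0.00229604,  0.00021673, -0.0002536 ,
        0.00020138]), 'joint_torque': array([ 4.82420437e-04, -4.97463155e+01, -2.85345268e+01,  6.98879035e-02,
        2.46108393e-02, -7.79007246e-05]), 'ee_pos': array([ 209.9584997 , -508.06845609,  218.24060269]), 'eef_rot': array([-3.08066169e+00, -6.11300053e-01,  1.46140018e-04]), 'force': array([-0.1718001 ,  0.32479943,  0.22661632]), 'ft_torque': array([0.03392157, 0.02266276, 0.04699956]), 'grip_force': 0.0, 'opening': 1.0036876791022824}
```

View pics/scene0.png

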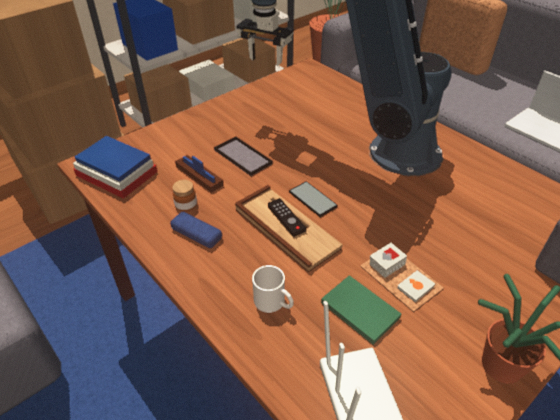

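View pics/side0.png

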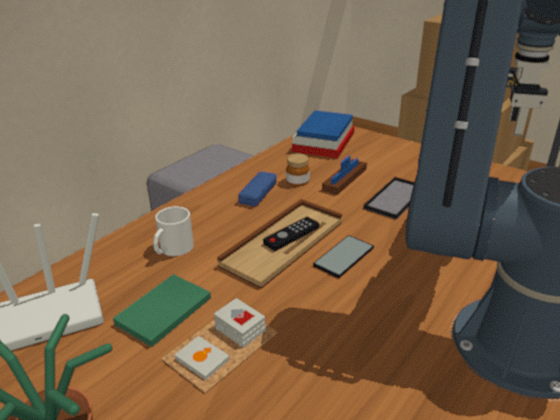

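Scene view: tray around (287,226) with the remote at (287,216), empty dish at (243,155), slat in rest at (200,172). The stack with the house on top is at (388,260), the fish tile at (417,286), and there is no pawn. The side view agrees: stack (240,320), fish tile (202,357), tray (282,242), dish (393,197), rest (345,175).

Run:
```python
from h import *
s=shot('scene');d=shot('side')
for n,a,b in(('stack',(388,257),(240,316)),('tile4',(417,286),(202,357)),('remote',(287,216),(291,233)),('dish',(243,155),(393,197)),('rest',(200,172),(345,175)),('tray',(287,226),(282,242)),('mug',(268,290),(174,232)),('candle',(183,196),(297,170))):
    print(n,tri(s,a,d,b).round(0),plane(s,a,20)[0].round(0))
w=R.from_rotvec(env.get_obs()['eef_rot']).as_matrix();print(w.round(2))
# wrist views: TCP high over tray / pad / dish; yaw with tool y along world y
down=R.from_rotvec([np.pi,0,0]).as_rotvec()
for p in([430,-10,330],[430,120,330],[430,-280,330],[400,-150,330]):
    print(p,env.solve_ik(p,down))
```

```text
stack [450. 292.  37.] [438. 286.  20.]
tile4 [453. 396.  14.] [458. 400.  20.]
remote [548.  -6.  32.] [540. -16.  20.]
dish [ 448. -348.    9.] [ 455. -339.   20.]
rest [ 616. -363.   17.] [ 618. -358.   20.]
tray [562.  10.  10.] [568.  16.  20.]
mug [768. 170.  42.] [758. 157.  20.]
candle [ 732. -281.   34.] [ 725. -294.   20.]
[[ 0.92  0.38 -0.  ]
 [ 0.38 -0.92  0.  ]
 [ 0.   -0.   -1.  ]]
[430, -10, 330] [-1.31573638e-01  2.10075009e-02  1.77714892e+00 -4.44089210e-16
  1.34343623e+00  1.43922269e+00]
[430, 120, 330] [ 1.67797023e-01  5.42869764e-02  1.74240738e+00 -4.44089210e-16
  1.34489830e+00  1.73859335e+00]
[430, -280, 330] [-6.67937429e-01  1.87740042e-01  1.59022412e+00 -4.44089210e-16
  1.36362849e+00  9.02858898e-01]
[400, -150, 330] [-4.67835029e-01  1.50225903e-02  1.78325972e+00 -4.44089210e-16
  1.34331035e+00  1.10296130e+00]
```

View pics/wrist0.png

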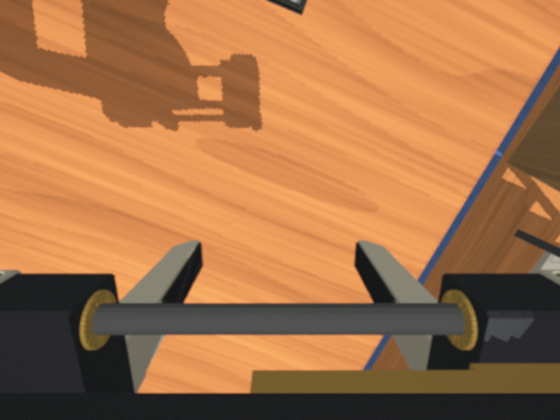

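The wrist view shows the fingers across the bottom of the image and bare table above, so the camera looks ahead of the gripper. Next I'll survey with the wrist camera from several places.

```bash
python3 - <<'E'
from h import *
import pickle
down=R.from_rotvec([np.pi,0,0]).as_rotvec()
out={}
for k,p in dict(dish=[380,-350,340],rest=[480,-330,340],trayR=[430,-60,340],trayL=[430,50,340],pad1=[360,290,340],pad2=[360,360,340]).items():
    env.move_ptp(p,down); env.sleep(0.3); out[k]=shot('wrist','w_'+k)
    c=out[k];print(k,np.round(c['origin']),(camR(c)@[0,0,-1]).round(2),env.get_obs()['time_s'])
pickle.dump(out,open('survey.pkl','wb'))
def g(a,b):
    m=np.hstack([out[a]['image'],out[b]['image']]);cv2.imwrite(f'pics/m_{a}.png',cv2.resize(m,None,fx=.714,fy=.714,interpolation=cv2.INTER_AREA)[:,:,::-1])
g('dish','rest');g('trayR','trayL');g('pad1','pad2')
E
python3 -c "
import cv2,numpy as np
a=[cv2.imread(f'pics/m_{k}.png') for k in('dish','trayR')]
cv2.imwrite('pics/mm.png',np.vstack(a)[:600,:800])"
```

```text
dish [ 458. -350.  505.] [-0.28  0.   -0.96] 1.625
rest [ 557. -330.  506.] [-0.28 -0.   -0.96] 2.4667
trayR [508. -60. 505.] [-0.28  0.   -0.96] 3.8833
trayL [508.  49. 505.] [-0.28  0.   -0.96] 4.75
pad1 [438. 289. 505.] [-0.28  0.   -0.96] 6.0833
pad2 [438. 359. 506.] [-0.28  0.   -0.96] 6.8167
```

View pics/mm.png

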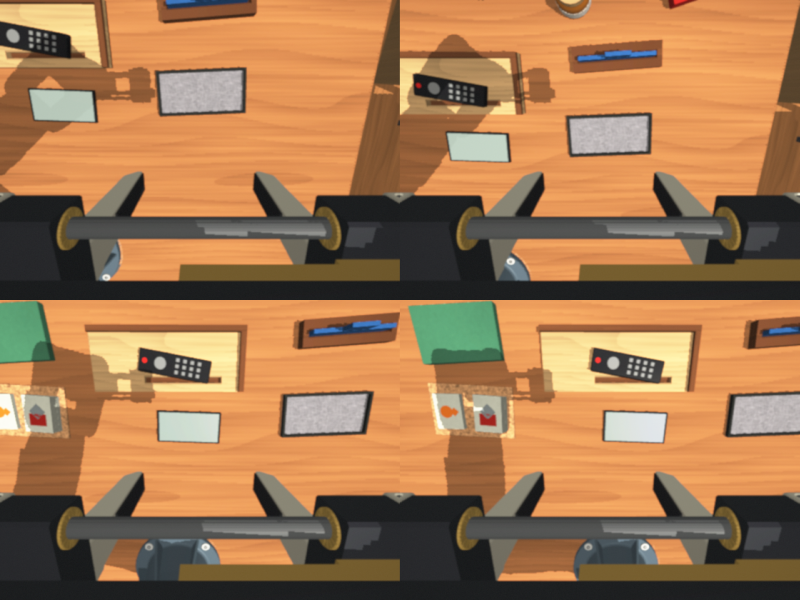

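View pics/m_pad1.png

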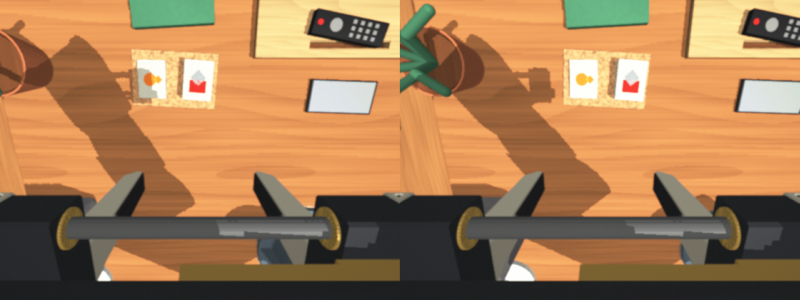

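The survey pictures show dish, rest, tray with remote, and pad all well separated. The dish is at about (215,127)/(285,188) full-res and the tray deck spans roughly (200–400, 45–125) in trayL. The stack and fish tile are at (277,112) and (212,112) in pad1. The arm's shadow covers parts, so I'll use hue and saturation masks.

Run:
```python
from h import *
import pickle
o=pickle.load(open('survey.pkl','rb'))
def hsv(k,pts):
    h=cv2.cvtColor(o[k]['image'],cv2.COLOR_RGB2HSV)
    print(k,[h[int(y),int(x)].tolist() for x,y in pts])
f=lambda L,ox,oy:[((x-ox)/.714,(y-oy)/.714) for x,y in L]
# deck light, deck shadow, table light, table shadow, rail far, rail short, lip near, slot, remote body
hsv('trayR',f([(215,345),(115,350),(300,375),(85,430),(170,328),(241,365),(200,386),(195,380),(190,368),(327,412),(285,430)],0,300))
hsv('pad1',f([(150,65),(140,95),(190,70),(175,100),(208,100),(214,75),(198,87),(152,79)],0,0))
hsv('rest',f([(575,50),(610,60),(600,54),(640,54),(610,145),(570,120)],400,0))
```

```text
trayR [[22, 105, 249], [22, 99, 252], [13, 157, 236], [12, 159, 159], [11, 161, 157], [11, 160, 153], [24, 92, 253], [0, 5, 50], [26, 11, 170], [4, 11, 193], [6, 9, 149]]
pad1 [[30, 6, 253], [26, 33, 192], [30, 4, 254], [21, 106, 254], [30, 3, 254], [21, 92, 253], [1, 196, 247], [15, 207, 251]]
rest [[11, 156, 149], [3, 82, 90], [6, 105, 73], [106, 170, 214], [0, 10, 204], [0, 8, 154]]
```

```bash
cat > det.py <<'E'
from h import *
def comp(m,amin=150):
    cs,_=cv2.findContours(m.astype(np.uint8)*255,cv2.RETR_EXTERNAL,cv2.CHAIN_APPROX_NONE)
    return [c for c in cs if cv2.contourArea(c)>amin]
def hsv(c): 
    h=cv2.cvtColor(c['image'],cv2.COLOR_RGB2HSV).astype(int);return h[...,0],h[...,1],h[...,2]
def rect(c,cnt,z):
    """min area rect of a contour on plane z: centre, long, short, yaw of the short side's normal (long axis from +y)"""
    P=plane(c,np.asarray(cnt).reshape(-1,2),z)[:,:2].astype(np.float32)
    b=cv2.boxPoints(cv2.minAreaRect(P)); e=[b[1]-b[0],b[2]-b[1]]
    L=max(e,key=np.linalg.norm);S=min(e,key=np.linalg.norm)
    if L[1]<0:L=-L
    return b.mean(0),np.linalg.norm(L),np.linalg.norm(S),np.arctan2(-L[0],L[1])
def deckmask(c):
    h,s,v=hsv(c); m=((h>=17)&(h<=30)&(s>50)&(s<150)&(v>90)).astype(np.uint8)
    m[270:]=0
    return cv2.morphologyEx(m,cv2.MORPH_OPEN,np.ones((3,3)))
E
python3 - <<'E'
from det import *
import pickle
o=pickle.load(open('survey.pkl','rb'))
for k in('trayR','trayL'):
    c=o[k];m=deckmask(c)
    cs=max(comp(m),key=cv2.contourArea);hull=cv2.convexHull(cs)
    print(k,'deck',[np.round(x,3) for x in rect(c,hull,20)])
    q=cv2.approxPolyDP(hull,6,True).reshape(-1,2);print(q.tolist(),plane(c,q,20)[:,:2].round(0).tolist())
    ins=cv2.drawContours(np.zeros(m.shape,np.uint8),[hull],-1,1,-1)
    h,s,v=hsv(c); r=((s<70)&(ins>0)&(v<240)).astype(np.uint8)
    r=cv2.morphologyEx(r,cv2.MORPH_OPEN,np.ones((5,5)))
    rc=max(comp(r),key=cv2.contourArea)
    for z in(20,38):print('remote',z,[np.round(x,3) for x in rect(c,rc,z)])
    M=cv2.moments(rc);print(M['m10']/M['m00'],M['m01']/M['m00'])
for k in('dish','rest','trayR'):
    c=o[k];h,s,v=hsv(c);g=((s<70)&(v<235)).astype(np.uint8);g[260:]=0
    g=cv2.morphologyEx(g,cv2.MORPH_CLOSE,np.ones((3,3)))
    for q in comp(g,2500):
        print(k,'grey',[np.round(x,3) for x in rect(c,q,13)])
for k in('pad1','pad2','trayL'):
    c=o[k];h,s,v=hsv(c);w=((s<45)&(v>150)).astype(np.uint8);w[260:]=0
    for q in comp(w,700):
        for z in (18,42): print(k,'white',z,[np.round(x,3) for x in rect(c,q,z)])
E
```

```text
trayR deck [array([556.33 ,  13.099], dtype=float32), np.float32(311.759), np.float32(117.19), np.float32(-0.006)]
[[123, 46], [332, 46], [330, 128], [218, 127], [130, 83]] [[614.0, 167.0], [614.0, -140.0], [498.0, -142.0], [499.0, 34.0], [564.0, 164.0]]
remote 20 [array([550.653,  -8.675], dtype=float32), np.float32(150.793), np.float32(43.639), np.float32(-0.181)]
remote 38 [array([549.075, -10.597], dtype=float32), np.float32(145.199), np.float32(42.02), np.float32(-0.181)]
245.70348515581782 92.12102772143339
trayL deck [array([556.549,  12.684], dtype=float32), np.float32(311.569), np.float32(117.814), np.float32(-0.002)]
[[198, 46], [407, 46], [399, 127], [216, 126], [201, 96]] [[614.0, 167.0], [614.0, -141.0], [499.0, -142.0], [501.0, 147.0], [545.0, 167.0]]
remote 20 [array([550.317, -12.264], dtype=float32), np.float32(151.133), np.float32(44.4), np.float32(-0.183)]
remote 38 [array([548.747,  -9.981], dtype=float32), np.float32(145.529), np.float32(42.753), np.float32(-0.183)]
319.74009556644285 92.29232444202503
dish grey [array([416.055, -40.843], dtype=float32), np.float
[... 2613 characters left out ...]
 white 18 [array([ 445.988, -338.313], dtype=float32), np.float32(158.609), np.float32(83.781), np.float32(0.04)]
trayL white 42 [array([ 449.041, -319.227], dtype=float32), np.float32(150.799), np.float32(79.656), np.float32(0.04)]
trayL white 18 [array([448.445, 302.943], dtype=float32), np.float32(82.328), np.float32(62.826), np.float32(1.487)]
trayL white 42 [array([451.377, 290.454], dtype=float32), np.float32(78.274), np.float32(59.733), np.float32(1.487)]
trayL white 18 [array([454.867, 392.006], dtype=float32), np.float32(77.478), np.float32(60.222), np.float32(1.557)]
trayL white 42 [array([457.483, 375.131], dtype=float32), np.float32(73.663), np.float32(57.257), np.float32(1.557)]
```

Measurements agree with the given sizes, and the two-view heights check out: remote top about 36–38 mm, stack top about 42, tile4 top about 18. Moving the remote first.

```bash
cat >> h.py <<'E'
def ori(a): return (R.from_rotvec([0,0,a])*R.from_rotvec([np.pi,0,0])).as_rotvec()
def st(tag=''):
    o=env.get_obs();print(tag,'t',round(o['time_s'],1),'tcp',o['ee_pos'].round(1),'F',o['force'].round(1),'open',round(o['opening']*93,1),'grip',round(o['grip_force'],1));return o
E
python3 - <<'E'
from h import *
a=np.pi/2-0.182
env.move_ptp([549,-10,150],ori(a)); env.set_gripper(0.8,25)
print(env.line_to([549,-10,24],150,guard=8)); st('down')
env.set_gripper(0.0,25); st('grip')
env.line_to([549,-10,130],150); st('up')
b=np.pi/2+0.037
env.move_ptp([446,-355,130],ori(b)); 
print(env.line_to([446,-355,9],100,guard=6)); st('place')
env.set_gripper(0.72); env.line_to([446,-355,180],200); st('rel')
env.move_ptp([400,-290,330],ori(0)); env.sleep(.3); shot('wrist','dish2')
E
```

```text
False
down t 10.2 tcp [549.5 -10.1  24.8] F [-0.8  0.1 -0.3] open 74.6 grip 0.0
grip t 10.8 tcp [549.1 -10.   24.2] F [-0.8 -0.4  3.8] open 45.6 grip 25.0
up t 11.7 tcp [548.4  -9.9 129.1] F [ 0.4  1.  -1.7] open 45.5 grip 25.0
False
place t 14.4 tcp [ 446.3 -355.3    9.6] F [ 0.   0.4 -1.6] open 45.7 grip 25.0
rel t 16.0 tcp [ 445.6 -354.6  178.9] F [ 1.5 -0.5 -0.4] open 67.3 grip 0.0
```

View pics/dish2.png

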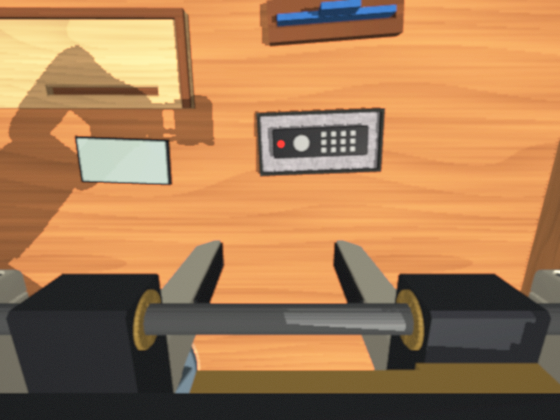

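The remote lies centred in the dish, about (320,142) px, inside a rim spanning (258–383, 110–174). Next, a closer look at the tray edges and slot.

```bash
cat > tray.py <<'E'
from det import *
def fit(P):
    v=cv2.fitLine(P[:,:2].astype(np.float32),cv2.DIST_HUBER,0,.01,.01).ravel();return v[2:],v[:2]
if __name__=='__main__':
    import pickle;out=[]
    for p in([430,-40,230],[410,60,230]):
        env.move_ptp(p,ori(0));env.sleep(.4);c=shot('wrist');out.append(c);m=deckmask(c)
        # cast every deck pixel onto z=20, raster world map
        cnt=max(comp(m,500),key=cv2.contourArea).reshape(-1,2)
        cnt=cnt[(cnt[:,0]>2)&(cnt[:,0]<557)&(cnt[:,1]>2)&(cnt[:,1]<265)]
        P=plane(c,cnt,20)[:,:2]
        for n,s in(('far',P[(P[:,0]>605)&(P[:,1]>-125)&(P[:,1]<150)]),('right',P[(P[:,1]<-130)&(P[:,0]>515)&(P[:,0]<600)]),('near',P[(P[:,0]<505)&(P[:,1]>-120)&(P[:,1]<140)]),('left',P[(P[:,1]>155)&(P[:,0]>515)&(P[:,0]<600)])):
            if len(s)>15:
                o,d=fit(s);print(n,len(s),o.round(2),d.round(4))
        h,s,v=hsv(c);ins=cv2.drawContours(np.zeros(m.shape,np.uint8),[cv2.convexHull(cnt)],-1,1,-1)
        ins=cv2.erode(ins,np.ones((9,9)))
        for q in comp((v<130)&(ins>0),200):print('slot',[np.round(x,3) for x in rect(c,q,20)])
    pickle.dump(out,open('tray.pkl','wb'));cv2.imwrite('pics/trayc.png',out[0]['image'][:,:,::-1])
    st()
E
python3 tray.py
```

```text
far 246 [614.92  41.76] [0.0051 1.    ]
right 79 [ 558.7  -140.44] [ 1.     -0.0038]
near 112 [497.66 -54.12] [0.0014 1.    ]
left 49 [575.33 167.88] [0.9988 0.0491]
slot [array([522.037,  35.597], dtype=float32), np.float32(40.995), np.float32(10.074), np.float32(-0.031)]
right 82 [ 568.11 -140.26] [ 1.     -0.0024]
near 201 [497.7  -38.33] [0.0094 1.    ]
left 81 [558.49 168.08] [ 1.     -0.0051]
 t 20.2 tcp [410.1  59.6 230. ] F [-0.1 -0.3  0.1] open 67.1 grip 0.0
```

View pics/trayc.png

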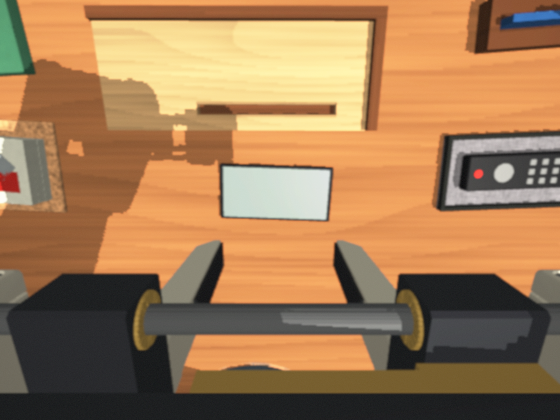

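Run:
```python
from det import *
import pickle
for c in pickle.load(open('tray.pkl','rb')):
    h,s,v=hsv(c); u0=proj(c,[[522,52,20],[522,-107,20],[560,-140,20],[600,-140,20],[615,0,20],[510,-22,20]]);print(u0.round(0).tolist())
    for xw in(560,590):
        Y=np.arange(-130,-160,-1.);p=proj(c,np.c_[0*Y+xw,Y,0*Y+20]).round().astype(int)
        print(xw,[(int(y),int(h[b,a]),int(s[b,a]),int(v[b,a])) for y,(a,b) in zip(Y,p)])
    for r in(-20,30):
        X=np.arange(535,500,-1.);p=proj(c,np.c_[X,0*X+r,0*X+20]).round().astype(int);print('x@',r,[(int(x),int(v[b,a])) for x,(a,b) in zip(X,p)])
    for y0,y1 in((75,45),(-95,-125)):
        Y=np.arange(y0,y1,-1.);p=proj(c,np.c_[0*Y+520,Y,0*Y+20]).round().astype(int);print('y',[(int(x),int(v[b,a])) for x,(a,b) in zip(Y,p)])
```

```text
[[201.0, 109.0], [334.0, 109.0], [364.0, 75.0], [366.0, 36.0], [242.0, 21.0], [263.0, 120.0]]
560 [(-130, 26, 82, 254), (-131, 26, 82, 254), (-132, 26, 81, 254), (-133, 26, 81, 254), (-134, 26, 81, 254), (-135, 26, 82, 254), (-136, 26, 81, 254), (-137, 26, 81, 254), (-138, 25, 83, 255), (-139, 25, 88, 255), (-140, 22, 105, 251), (-141, 22, 105, 251), (-142, 17, 122, 226), (-143, 17, 122, 197), (-144, 17, 121, 183), (-145, 16, 121, 160), (-146, 16, 123, 116), (-147, 13, 143, 84), (-148, 13, 143, 84), (-149, 11, 162, 107), (-150, 11, 161, 136), (-151, 11, 158, 150), (-152, 11, 155, 158), (-153, 11, 157, 162), (-154, 11, 159, 164), (-155, 11, 159, 164), (-156, 11, 159, 164), (-157, 11, 161, 160), (-158, 11, 159, 160), (-159, 11, 162, 165)]
590 [(-130, 22, 101, 251), (-131, 22, 102, 251), (-132, 22, 102, 251), (-133, 22, 102, 251), (-134, 22, 102, 251), (-135, 22, 101, 251), (-136, 22, 101, 251), (-137, 22, 102, 251), (-138, 22, 102, 251), (-139, 22, 105, 250), (-140, 18, 117, 238), (-141, 16, 123, 203), (-142, 16, 123, 203), (-143, 17, 121, 175), (-144, 17, 122, 170), (-145, 16, 121, 15
[... 4138 characters left out ...]
74, 252), (73, 252), (72, 252), (71, 252), (70, 252), (69, 252), (68, 252), (67, 252), (66, 252), (65, 252), (64, 253), (63, 253), (62, 253), (61, 253), (60, 253), (59, 246), (58, 246), (57, 206), (56, 159), (55, 149), (54, 147), (53, 148), (52, 148), (51, 147), (50, 148), (49, 148), (48, 149), (47, 149), (46, 149)]
y [(-95, 151), (-96, 151), (-97, 146), (-98, 127), (-99, 103), (-100, 89), (-101, 87), (-102, 91), (-103, 91), (-104, 97), (-105, 103), (-106, 104), (-107, 111), (-108, 157), (-109, 157), (-110, 231), (-111, 253), (-112, 254), (-113, 254), (-114, 254), (-115, 254), (-116, 253), (-117, 254), (-118, 253), (-119, 253), (-120, 253), (-121, 253), (-122, 253), (-123, 253), (-124, 253)]
```

The right rail's base is at y ≈ -146, since the shadow boundary had fooled the mask. Slot, far rail and open end all agree on a tray origin of about (545.5, 4.0) and yaw of about -0.004. Now the first tile.

```bash
cat > tiles.py <<'E'
from det import *
O=np.array([545.5,4.0]);YAW=-0.004
def T(x,y,z): return np.r_[O+R.from_rotvec([0,0,YAW]).as_matrix()[:2,:2]@[x,y],z]
def toT(p): return R.from_rotvec([0,0,-YAW]).as_matrix()[:2,:2]@(np.array(p)[:2]-O)
def whites(c,z,lo=0.8):
    h,s,v=hsv(c);w=((s<45)&(v>150)).astype(np.uint8);w[265:]=0;out=[]
    for q in comp(w,700):
        ce,L,S,y=rect(c,q,z)
        y=(y-np.pi/2+np.pi/2)%np.pi-np.pi/2 # tile yaw: long axis = x
        out.append((ce,L,S,y))
    return out
def find(xy,z):
    """look from straight above at a tile expected at xy with its top at z"""
    env.move_ptp([xy[0]-78,xy[1],z+230],ori(0));env.sleep(.3);c=shot('wrist')
    w=[t for t in whites(c,z) if abs(t[1]-80)<8 and abs(t[2]-60)<8]
    w.sort(key=lambda t:np.hypot(*(t[0]-xy)))
    print('found',[(t[0].round(1).tolist(),round(float(t[1]),1),round(float(t[2]),1),round(float(t[3]),3)) for t in w])
    return w[0] if w else None
def pick(ce,yaw,top):
    p=[ce[0],ce[1]]
    env.move_ptp(p+[top+70],ori(yaw));env.set_gripper(0.86,20)
    print(env.line_to(p+[top-8.5],120,guard=8));env.set_gripper(0,20);o=st('grip')
    env.line_to(p+[top+90],150);o=st('up');return 57<o['opening']*93<63
def place(k):
    y=-120+60*k;a=ori(YAW);p=T(25,y+28,0)
    env.move_ptp(p+[0,0,110],a)
    print('pl',env.line_to(p+[0,0,24],100,guard=6));st();env.set_gripper(0.75)
    env.line_to(p+[0,0,60],200)
def push(k,F=10):
    y=-120+60*k;a=ori(YAW);y1=y+28
    env.move_ptp(T(-30,y1,60),a);env.set_gripper(.2)
    env.line_to(T(-30,y1,24),150);g=env.line_to(T(-14,y1,24),30,guard=F)
    o=st('pushx');print(g,toT(o['ee_pos']).round(1))
    env.line_to(T(-30,y1,24),150);env.line_to(T(-30,y1,70),200)
    b=ori(YAW+np.pi/2);yc=y+37.5
    env.move_ptp(T(30,yc+38,70),b);env.line_to(T(30,yc+38,24),150)
    g=env.line_to(T(30,yc-4,24),40,guard=F);o=st('pushy');print(g,toT(o['ee_pos']).round(1))
    env.line_to(T(30,yc+15,24),150);env.line_to(T(30,yc+15,80),200)
E
python3 - <<'E'
from tiles import *
t=find(np.array([450.8,291.5]),42)
if t and pick(t[0],t[3],42):
    place(0);push(0)
    env.move_ptp(T(-48,-90,260),ori(0));env.sleep(.3);c=shot('wrist','t3')
    for w in whites(c,32):print(toT(w[0]).round(1),w[1:])
    st()
E
```

```text
found [([450.70001220703125, 291.29998779296875], 79.8, 60.3, -0.084), ([454.20001220703125, 386.0], 73.3, 56.9, -0.002)]
False
grip t 24.0 tcp [450.9 291.4  33.9] F [-0.7 -1.4  4.8] open 59.9 grip 20.0
up t 24.8 tcp [450.2 291.1 131.2] F [-1.  -0.2 -0.7] open 59.4 grip 20.0
pl True
 t 27.1 tcp [569.3 -87.7  23.5] F [0.  0.7 2.4] open 59.6 grip 20.0
pushx t 30.0 tcp [525.9 -87.9  24.2] F [-0.1  0.3  0.5] open 18.5 grip 0.0
True [-19.2 -92. ]
pushy t 33.3 tcp [575.  -77.   23.9] F [-0.1  5.5  3.7] open 18.9 grip 2.2
True [ 29.9 -80.9]
[-121.1  -43.7] (np.float32(132.94781), np.float32(65.78511), np.float32(1.5320913))
[ -91.4 -342.9] (np.float32(170.09236), np.float32(79.97561), np.float32(-1.5352384))
[-90.8 265.3] (np.float32(80.39492), np.float32(71.673164), np.float32(-0.08510637))
[  30.2 -120.4] (np.float32(80.479256), np.float32(59.460148), np.float32(-0.00038850307))
 t 35.6 tcp [497.1 -85.8 259.8] F [-0.1  0.3  1.1] open 18.1 grip 0.0
```

View pics/t3.png

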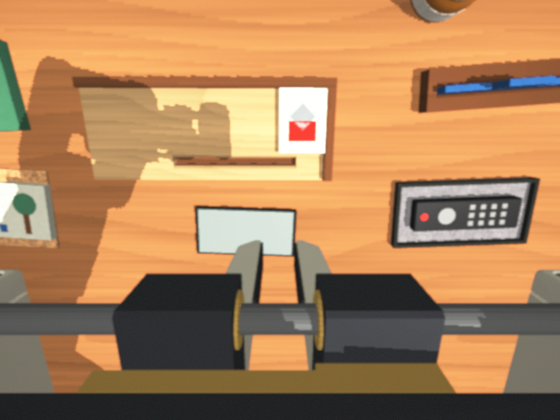

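The house tile sits flush in the corner at about (303,120). At the left edge, a blue bar (tile1) at (3,228) shows beside the tree tile at (30,212), so the stack has shifted. I'll look at the pad from above.

Run:
```python
from tiles import *
env.move_ptp([375,330,280],ori(0));env.sleep(.3);c=shot('wrist','pad3')
for z in(18,30):print(z,[(t[0].round(1).tolist(),[round(float(q),3) for q in t[1:]]) for t in whites(c,z)])
```

```text
18 [([416.20001220703125, -18.899999618530273], [118.942, 67.225, 1.534]), ([453.8999938964844, 392.79998779296875], [79.68, 59.606, -0.024]), ([451.6000061035156, 278.79998779296875], [88.638, 87.077, 1.494])]
30 [([417.20001220703125, -9.100000381469727], [115.602, 65.338, 1.534]), ([453.79998779296875, 391.0], [77.443, 57.932, -0.024]), ([451.70001220703125, 280.29998779296875], [86.149, 84.633, 1.494])]
```

View pics/pad3.png

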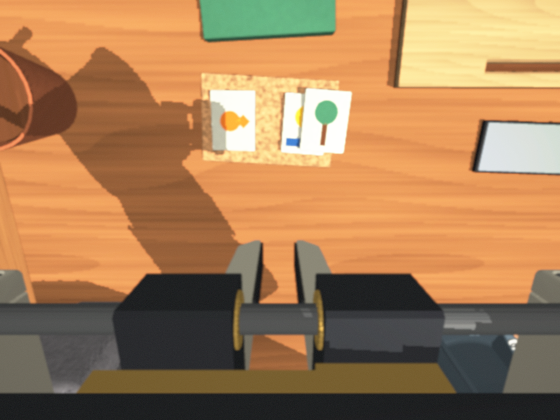

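The tree tile has been knocked about 24 mm to the right, to px centre (325,121), and still lies on the sun tile. The fish tile is untouched at (233,121).

Run:
```python
from tiles import *
env.move_ptp([375,268,270],ori(0));env.sleep(.3);c=shot('wrist')
h,s,v=hsv(c);w=((s<45)&(v>150)).astype(np.uint8);w[265:]=0
P=None
for q in comp(w,700):
    X=plane(c,q.reshape(-1,2),30)[:,:2]
    if abs(X[:,1].mean()-275)<30:P=X
print(P.min(0),P.max(0))
# right (-y) side and its ends
from tray import fit
e=[]
r=P[(P[:,1]<np.percentile(P[:,1],1)+12)&(abs(P[:,0]-450)<30)];o,d=fit(r);d=d*np.sign(d[0]);yaw=np.arctan2(d[1],d[0]);print('right',o,yaw)
n=P[P[:,1]<o[1]+45]; n=n[n[:,1]>o[1]+8]
t=(n-o)@d;print('len',t.min(),t.max())
far=np.median(t[t>30]);near=np.median(t[t<-30]);print(far,near,far-near)
ce=o+d*(far+near)/2+np.array([-d[1],d[0]])*30;print('centre',ce,yaw)
if abs(far-near-80)<4 and 262<ce[1]<275 and pick(ce,yaw,30):
    place(1);push(1)
    env.move_ptp(T(-48,-60,260),ori(0));env.sleep(.3);c=shot('wrist','t2')
    for w in whites(c,32):print(toT(w[0]).round(1),w[1:])
```

```text
[409.06628426 234.32850962] [494.74661938 324.16077626]
right [444.35825 238.20192] -0.07998425
len -37.957430128770234 46.28753895939262
45.71454778427481 -34.75113401131889 80.4656817955937
centre [452.21939744 267.66802568] -0.07998425
False
grip t 41.4 tcp [452.4 267.8  21.9] F [-1.2 -0.3  6.1] open 60.0 grip 20.0
up t 42.2 tcp [451.8 267.5 119.2] F [ 0.3  0.2 -0.5] open 59.9 grip 20.0
pl True
 t 44.3 tcp [569.5 -27.7  23.5] F [0.8 0.  2.5] open 59.7 grip 20.0
pushx t 47.2 tcp [526.  -27.9  24.1] F [ 0.1 -0.6  0.7] open 19.1 grip 0.0
True [-19.4 -32. ]
pushy t 50.4 tcp [575.3 -17.   23.9] F [0.1 4.6 4. ] open 18.3 grip 2.4
True [ 29.9 -20.9]
[-121.2  -42. ] (np.float32(132.90527), np.float32(65.716515), np.float32(1.5367943))
[-91.4 275.7] (np.float32(77.14815), np.float32(58.352764), np.float32(-0.074777246))
[ -91.4 -340.6] (np.float32(168.14688), np.float32(79.83122), np.float32(-1.5335791))
[ 30.2 -89.9] (np.float32(120.29559), np.float32(80.47376), np.float32(1.5704929))
```

The first two tiles read as one closed 120.3 × 80.5 block. Continuing with the sun and fish tiles.

Run:
```python
from tiles import *
for k,xy in((2,(451,292)),(3,(454,392.8))):
    t=find(np.array(xy),18)
    if not t or np.hypot(*(t[0]-xy))>45 or not pick(t[0],t[3],18): print('STOP',k);break
    place(k);push(k)
    env.move_ptp(T(-48,-40,290),ori(0));env.sleep(.3);c=shot('wrist',f't_k{k}')
    for w in whites(c,32):print(toT(w[0]).round(1),w[1:])
```

```text
found [([449.1000061035156, 293.1000061035156], 79.8, 60.3, -0.075), ([454.20001220703125, 391.6000061035156], 78.2, 60.6, -0.002)]
False
grip t 57.6 tcp [449.3 293.2   9.9] F [-2.3 -0.5  5.4] open 59.6 grip 20.0
up t 58.4 tcp [448.6 292.8 107.2] F [-0.8 -0.4 -1.4] open 59.9 grip 20.0
pl True
 t 60.4 tcp [569.7  32.2  23.5] F [1.  0.1 4.1] open 59.7 grip 20.0
pushx t 63.2 tcp [526.1  32.1  24.1] F [ 0.  -0.3 -0.3] open 18.8 grip 0.0
True [-19.5  28. ]
pushy t 66.5 tcp [575.6  43.   24. ] F [1.1 3.9 3.3] open 18.3 grip 2.5
True [30.  39.1]
[-121.9  -41.2] (np.float32(133.15446), np.float32(66.30462), np.float32(1.5400654))
[ -91.9 -340.9] (np.float32(169.1231), np.float32(80.18682), np.float32(-1.5340493))
[-91.  351.4] (np.float32(84.670715), np.float32(39.267403), np.float32(-0.25594163))
[ 29.7 -59.9] (np.float32(180.17755), np.float32(80.099365), np.float32(1.5706154))
found [([454.0, 392.3999938964844], 80.3, 59.9, -0.017)]
False
grip t 73.9 tcp [454.2 392.5  10. ] F [-1.5 -1.1  5. ] open 60.1 grip 20.0
up t 74.7 tcp [453.5 392.  107.1] F [-0.1 -0.4 -0.1] open 59.5 grip 20.0
pl True
 t 76.8 tcp [569.9  92.   23.4] F [0.5 0.1 2.4] open 59.7 grip 20.0
pushx t 79.6 tcp [526.3  92.   24.2] F [-0.1  0.2  0.8] open 18.9 grip 0.0
True [-19.6  88. ]
pushy t 82.9 tcp [575.9 103.   24. ] F [-0.8  5.1  2.2] open 18.9 grip 2.6
True [30.  99.1]
[-121.9  -41.1] (np.float32(133.14786), np.float32(66.29172), np.float32(1.5405868))
[ -91.9 -340.9] (np.float32(168.84068), np.float32(80.168304), np.float32(-1.5337838))
[ 29.5 -30.1] (np.float32(239.83585), np.float32(80.08325), np.float32(-1.5707165))
```

All four tiles form one block measuring 239.8 × 80.1, centred at (29.5, -30.1) in the tray frame. Now the slat.

Run:
```python
from tiles import *
import pickle
out=[]
for p in([538,-340,300],[538,-390,300]):
    env.move_ptp(p,ori(0));env.sleep(.4);c=shot('wrist');out.append(c)
    h,s,v=hsv(c);b=((h>98)&(h<118)&(s>110)&(v>50)).astype(np.uint8);b[265:]=0
    for q in comp(b,150):
        print(cv2.contourArea(q),q.reshape(-1,2).min(0),q.reshape(-1,2).max(0),[(z,[np.round(x,3).tolist() for x in rect(c,q,z)]) for z in(40,70)])
pickle.dump(out,open('slat.pkl','wb'))
a=[]
for c in out:
    p=proj(c,[616,-363,40])[0].astype(int);x0=max(0,p[0]-110);y0=max(0,p[1]-60)
    print(x0,y0);a.append(cv2.resize(c['image'][y0:y0+110,x0:x0+220],None,fx=3.4,fy=2.7))
m=np.vstack(a);cv2.imwrite('pics/slat.png',m[:600,:800,::-1]);print(m.shape)
```

```text
154.0 [ 28 165] [ 59 170] [(40, [[552.3319702148438, -2.625999927520752], 45.45199966430664, 7.195000171661377, -0.0]), (70, [[556.8209838867188, -26.371000289916992], 42.24800109863281, 6.688000202178955, -0.0])]
600.0 [241 113] [356 126] [(40, [[618.5910034179688, -367.2349853515625], 158.2689971923828, 8.741000175476074, 0.06800000369548798]), (70, [[618.4089965820312, -365.2770080566406], 147.11099243164062, 8.125, 0.06800000369548798])]
1383.5 [394   0] [489  29] [(40, [[744.551025390625, -542.3419799804688], 117.90799713134766, 31.91200065612793, -0.0]), (70, [[735.489990234375, -528.0390014648438], 109.59600067138672, 29.663000106811523, -0.0])]
2338.5 [74  0] [194  34] [(40, [[741.7839965820312, -160.67799377441406], 149.07400512695312, 37.5620002746582, -0.0]), (70, [[732.9180297851562, -173.281005859375], 138.56500244140625, 34.91400146484375, -0.0])]
594.5 [206 113] [320 126] [(40, [[619.0479736328125, -368.27398681640625], 157.55999755859375, 8.901000022888184, 0.06800000369548798]), (70, [[618.833984375, -369.7590026855469], 146.45599365234375, 8.27400016784668, 0.06800000369548798])]
1383.5 [353   0] [447  29] [(40, [[744.6400146484375, -540.7830200195312], 116.69499969482422, 31.92099952697754, -0.0]), (70, [[735.573974609375, -530.1099853515625], 108.47000122070312, 29.67099952697754, -0.0])]
2404.5 [34  0] [157  34] [(40, [[741.8380126953125, -162.8699951171875], 152.61399841308594, 37.56999969482422, -0.0]), (70, [[732.969970703125, -178.83200073242188], 141.85800170898438, 34.922000885009766, -0.0])]
185 61
148 61
(594, 748, 3)
```

View pics/slat.png

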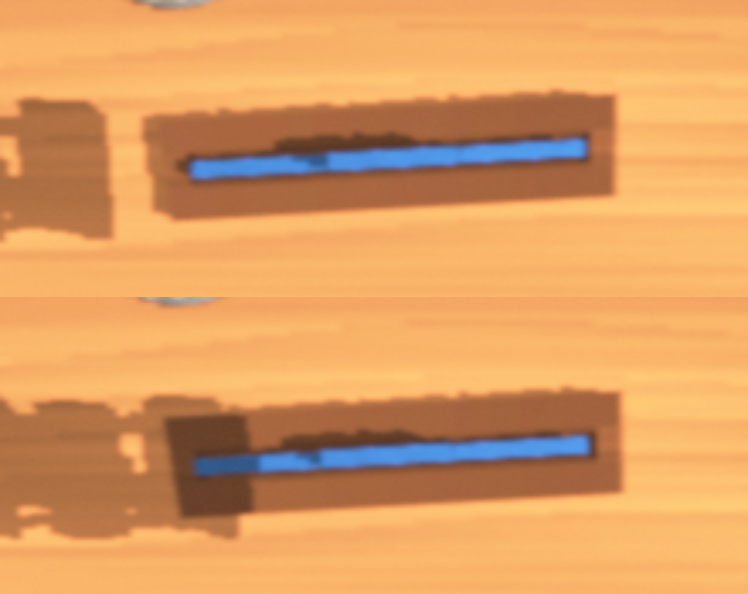

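The slat is upright in the rest, centre (618.7, -367.7) and yaw 0.068. The two views agree at z = 40 with 158 mm length, which fits the body edge.

Run:
```python
from tiles import *
p=np.array([618.8,-367.7,0]);a=ori(np.pi/2+0.068)
env.move_ptp(p+[0,0,140],a);env.set_gripper(.45,40)
print(env.line_to(p+[0,0,45],100,guard=8));env.set_gripper(0,40);o=st('grip')
if 6<o['opening']*93<11:
    env.line_to(p+[0,0,190],120);st('up')
    b=ori(np.pi/2+YAW+.001);q=T(-23.5,-30,0)
    env.move_ptp(q+[0,0,160],b);env.line_to(q+[0,0,66],100);env.sleep(.3);st('above')
    g=env.line_to(q+[0,0,44],25,guard=12);o=st('in');print(g,toT(o['ee_pos']).round(2))
```

```text
False
grip t 91.2 tcp [ 618.8 -367.7   45. ] F [-0.8 -0.5  0.2] open 8.0 grip 40.0
up t 92.6 tcp [ 618.5 -367.5  189. ] F [-0.8 -0.2 -1.7] open 7.1 grip 40.0
above t 95.3 tcp [522.  -25.9  66.3] F [ 0.6 -0.7 -0.3] open 7.7 grip 40.0
in t 96.1 tcp [521.8 -25.9  44.9] F [-0.4  0.1  5.1] open 8.1 grip 40.0
True [-23.6  -30.01]
```

Contact came at the expected depth: gripped with the TCP at 45.0, stopped at 44.9. I'll release it and check.

Run:
```python
from tiles import *
env.set_gripper(.4);q=T(-23.5,-30,0);env.line_to(q+[0,0,150],100);st()
env.move_ptp(T(-48,-40,290)-[40,0,0],ori(0));env.sleep(.4);c=shot('wrist','end')
for w in whites(c,32):print(toT(w[0]).round(1),w[1:])
h,s,v=hsv(c);b=((h>98)&(h<118)&(s>110)&(v>50)).astype(np.uint8);b[265:]=0
for k in comp(b,150):
    r=rect(c,k,40);print('blue',toT(r[0]).round(1),r[1:])
d=shot('side');cv2.imwrite('pics/end2.png',np.hstack([cv2.resize(c['image'][:260,60:460],(400,260)),cv2.resize(d['image'][180:310,200:400],(400,260))])[:,:,::-1])
```

```text
t 98.0 tcp [521.6 -25.9 149.4] F [0.1 0.8 0.2] open 37.2 grip 0.0
[-123.8  -41.2] (np.float32(132.79121), np.float32(65.179245), np.float32(1.5375029))
[ -94.1 -341.1] (np.float32(168.49182), np.float32(80.31663), np.float32(-1.535845))
[ 29.4 -30. ] (np.float32(239.64209), np.float32(80.84492), np.float32(1.5686084))
blue [-22.9 -30.1] (np.float32(154.76292), np.float32(7.8782973), np.float32(-0.00057894754))
blue [ 5.3 -0.9] (np.float32(45.318558), np.float32(7.572023), np.float32(-0.00059798046))
```

View pics/end2.png

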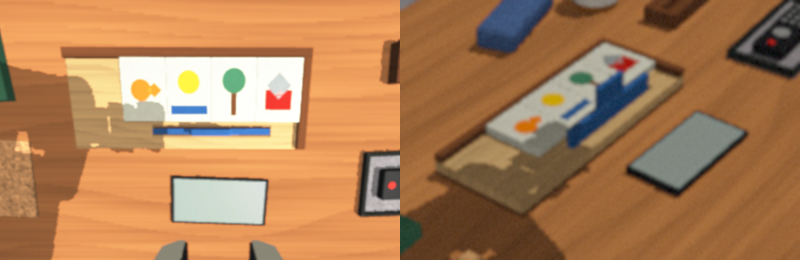

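Four tiles stand closed in the railed corner, at px (120–305, 57–122) left. The slat is in the slot, tab up, at (212,131), and the remote is in the dish.

```bash
python3 -c "
from h import *
print(env.finish_job());st()"
```

```text
the job is handed in; nothing more can be done
None
the job is handed in; nothing more can be done
```

I handed the job in at about 100 s of robot time; the interface gave no verdict, but my last measurements show the remote flat in the dish, all four tiles in one closed row flush in the railed corner, and the slat fully home in the slot, tab up.

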